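# Count to the third gap of the order rack and push the basket in

## Robot

A 7-joint arm with a two-finger parallel gripper is mounted at the origin on the work surface. World frame = base frame: x ahead of the robot, y to its left, z up, the work surface at z = 0. Lengths are in m, angles in rad, forces in N, time in s.
With the tool pointing down it reaches from about 0.4 to 0.925 m from the base axis. Payload 5.6 kg.
Tool frame: the origin (TCP) lies midway between the tips of the shut fingers; the grasp point (between the pads) lies 19 mm behind it; z points along the fingers, y is the line along which they close (so a half turn about z gives the same grasp; the last joint's range is limited). The gripper opens to 85 mm and grips with 20 to 120 N. Pads are 22 mm wide; open, the fingers measure 114 mm over their backs; the gripper's body (76 mm by 85 mm) begins 54 mm behind the grasp point. The pads swing forward as they close: fully open they stand 13 mm farther back than shut.
Start: joints at [1.066, 0.468, -0.012, 1.603, 0.006, 1.071, -0.056], TCP at [0.29, -0.582, 0.231] pointing down, gripper open.
Joint ranges: [-2.53, 2.53], [-0.31, 2.02], [-1.57, 1.55], [0.28, 2.44], [-1.29, 4.43], [0.15, 1.84], [-2.92, 2.92]. Speed limits (rad/s): [2.57, 2.57, 3.14, 3.14, 3.14, 3.14, 3.14].

## Interface

Orientations are given as a rotation vector (axis times angle).
In Python, from workcell import * gives the robot as it stands. Calls block until the motion is done:
- goto(position, orientation): joint-space move of the TCP to a pose.
- line_to(position, max_speed=0.15, frame=None, until_force=None): straight line of the TCP; frame=None keeps the orientation; max_speed is the mean speed in m/s. With until_force (N) it stops when the force on the tool has changed by that much, and returns True; else False.
- move_j(angles): joint-space move.
- command_gripper(opening): opening from 0.0 (shut) to 1.0 (fully open); the grip force is fixed at half the most; returns when the fingers have stopped.
- pause(seconds).
- ik(position, orientation): joint angles nearest the present ones, or None.
- observe(): the state.
- camera(name): name is "side" or "top"; returns a dict with "color" (420x560x3 uint8, red, green, blue), "range_z" (420x560 float32, m along the optical axis (not along the pixel's ray), 0 where there is no reading), "K" (3x3 intrinsics, pixels), "world_to_cam" (4x4, takes a point from world to camera coordinates). Camera axes: x right, y up, looking along -z (the intrinsics and any distortion apply to the point x, -y, -z); pixel columns grow to the right and rows downward; lengths in m; the calibration is good to about 2 mm. A picture is of the moment at which its call begins.
A pose or a line that the arm cannot do raises PlanningError and nothing moves.
- job_done(): hands the job in; it is judged then, once.
The state is a dict: "time": time; "qpos": joint angles; "qd": joint speeds; "joint_efforts": joint torques, N m; "eef_pos": TCP position; "orientation": TCP orientation; "force": force on the tool from outside, world axes, zero at the start; "torque": the same for the moment, N m; "opening": opening from 0.0 (shut) to 1.0 (fully open); "grasp_force": force on a finger pad.
Only numpy, scipy, OpenCV 4.12 (cv2) and the standard library are available. Lean on these libraries where they do the work, as an engineer would, in place of code of your own. Each camera call takes 0.05 s, during which the arm holds its last target. There are 200 camera calls.

## Task

Start at the end of the order rack where the white-domed timer stands and run one fingertip along the rack's top rail, keeping it in touch with the rail, over the first gap, across to the second and on to the third, going no further than the third. Then slide the lidded basket that stands alone in front of the rack over the shelf into that third gap, until it rests against the bar at the back. Only push the basket, never lift or tip it, and leave the timer, cup, dish, spoon and basket stack where they stand.

Things in the scene. Friction and masses are not known exactly. Their poses are not given: they have to be found in the camera images.
- rack: fixed bamboo rack on the shelf, no floor. Origin: centre of underside. x away from the robot into the gaps, y to the robot's left, z up. Five dividers, 45 mm high, 4 mm thick, at y = -180, -90, 0, 90, 180 mm, from x = -33 mm (rounded 6 mm posts, open front) to 40 mm: four gaps 84 mm wide, open above. Back bar: face at x = 40 mm. Top rail: level, rigid, 14 mm wide, centred at x = 46 mm, top at z = 70 mm.
- basket: loose round bamboo dim sum basket with a low domed lid (lid fixed on), 76 mm in diameter, side upright up to 46 mm, 54 mm high, about 0.1 to 0.2 kg; stands alone on the bare shelf in front (robot's side) of the rack. Origin: centre of its underside; z up.
- timer: loose plastic kitchen timer, grey foot 68 mm in diameter, white dome with a small round press button on top, 48 mm high; stands beside one end of the rack, at either end: it marks the end where counting starts. Bystander. Origin: centre of its underside.
- cup: bystander: loose steel measuring cup, 60 mm in diameter, 40 mm high, with a flat handle reaching about 104 mm from its axis along its +x; beside the other end of the rack. Origin: centre of its underside.
- dish: bystander: loose white ceramic sauce dish, 62 mm in diameter, 24 mm high, standing in the rack's gap at the robot's right end. Origin: centre of its underside.
- spoon: bystander: loose white ceramic soup spoon, 126 mm long, 16 mm high, lying on the shelf beyond the rack. Origin: under the middle of its bowl (48 mm wide); its flat handle reaches 102 mm along -x.
- stack_low: bystander: lowest of a stack of three loose small baskets, 76 mm in diameter, 38 mm high each, off to the robot's right. Origin: centre of its underside.
- stack_mid: bystander: middle basket of the stack, its origin at the centre of its underside.
- stack_top: bystander: top basket of the stack, open, 72 mm in diameter, its origin at the centre of its underside.
- gap_a (a point): point on the shelf in the first gap counted from the rack's +y end (robot's left): where the centre of the basket's underside lies when it is pushed home against the back bar. Axes as the rack's.
- gap_b (a point): point on the shelf in the second gap counted from the rack's +y end (robot's left): where the centre of the basket's underside lies when it is pushed home against the back bar. Axes as the rack's.
- gap_c (a point): point on the shelf in the third gap counted from the rack's +y end (robot's left): where the centre of the basket's underside lies when it is pushed home against the back bar. Axes as the rack's.
- gap_d (a point): point on the shelf in the fourth gap counted from the rack's +y end (robot's left): where the centre of the basket's underside lies when it is pushed home against the back bar. Axes as the rack's.
- rail_a: bamboo rail piece, 14 mm wide (rack x), 8 mm thick, flush with its neighbours: 80 mm long, reaching to the rail's end, over the first gap counted from the rack's +y end (robot's left). Origin at its centre, 4 mm under the rail's top face; axes as the rack's.
- rail_b: bamboo rail piece, 14 mm wide (rack x), 8 mm thick, flush with its neighbours: 70 mm long, over the second gap counted from the rack's +y end (robot's left). Origin at its centre, 4 mm under the rail's top face; axes as the rack's.
- rail_c: bamboo rail piece, 14 mm wide (rack x), 8 mm thick, flush with its neighbours: 70 mm long, over the third gap counted from the rack's +y end (robot's left). Origin at its centre, 4 mm under the rail's top face; axes as the rack's.
- rail_d: bamboo rail piece, 14 mm wide (rack x), 8 mm thick, flush with its neighbours: 80 mm long, reaching to the rail's end, over the fourth gap counted from the rack's +y end (robot's left). Origin at its centre, 4 mm under the rail's top face; axes as the rack's.
- rail_ab: bamboo rail piece, 14 mm wide (rack x), 8 mm thick, flush with its neighbours: 20 mm long, over the divider between the first and second gaps counted from the rack's +y end. Origin at its centre, 4 mm under the rail's top face; axes as the rack's.
- rail_bc: bamboo rail piece, 14 mm wide (rack x), 8 mm thick, flush with its neighbours: 20 mm long, over the divider between the second and third gaps counted from the rack's +y end. Origin at its centre, 4 mm under the rail's top face; axes as the rack's.
- rail_cd: bamboo rail piece, 14 mm wide (rack x), 8 mm thick, flush with its neighbours: 20 mm long, over the divider between the third and fourth gaps counted from the rack's +y end. Origin at its centre, 4 mm under the rail's top face; axes as the rack's.
Things that resemble listed ones, but are neither listed nor needed, are in the scene too. What is shaped like the basket but turquoise is not meant.

How it is judged:
By the outcome, as a careful person would: the job done as asked, in the order asked, and still so for the second after the job is handed in, with the robot touching nothing.
It also fails if it takes over 67 s, if anything falls off the work surface, if the arm or the gripper's body presses on something with over 40 N, if the wrist force passes 120 N, or if a joint passes its speed limit or range.

## Working session

There is one attempt and no reset: what is moved stays moved. The work goes in short steps, each a Python script; the robot and the scene stay as the last script left them, time stands still between calls to the robot, and variables do not carry over. Pictures are saved under pics/ and viewed, at most 10 in all, crops included, and the job is handed in when it is done.

```bash
mkdir -p pics; ls; python3 - <<'E'
from workcell import *
import cv2,numpy as np
for n in("top","side"):
    c=camera(n); cv2.imwrite(f"pics/{n}0.png",c["color"][:,:,::-1]); np.savez(f"{n}0.npz",**c)
    print(n,c["K"].round(1).tolist(),c["world_to_cam"].round(3).tolist(),(c["range_z"]>0).mean(), [k for k in c])
s=observe(); print(s["time"],s["eef_pos"],s["orientation"])
E
```

```text
pics
top [[439.0, 0.0, 280.6], [0.0, 439.0, 204.6], [0.0, 0.0, 1.0]] [[0.02, -1.0, 0.02, -0.101], [0.99, 0.022, 0.136, -0.607], [-0.137, 0.017, 0.99, -1.054], [0.0, 0.0, 0.0, 1.0]] 0.9957908163265307 ['color', 'range_z', 'K', 'world_to_cam']
side [[449.8, 0.0, 283.8], [0.0, 449.8, 208.0], [0.0, 0.0, 1.0]] [[-0.992, -0.122, -0.003, 0.577], [0.06, -0.511, 0.858, -0.141], [-0.107, 0.851, 0.514, -0.833], [0.0, 0.0, 0.0, 1.0]] 0.9960586734693877 ['color', 'range_z', 'K', 'world_to_cam']
0.1 [ 0.28934306 -0.58150167  0.23042368] [-3.05677829e+00 -7.18577335e-01  7.68983158e-04]
```

View pics/top0.png

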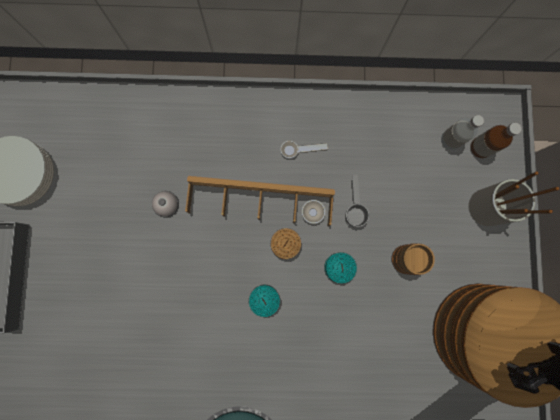

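View pics/side0.png

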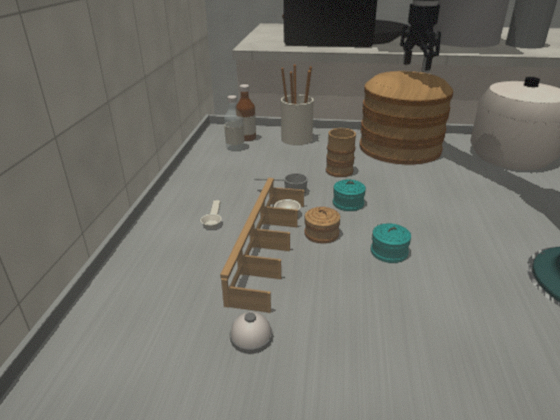

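The top view shows the rack with its rail from (188,179) to (334,192). The timer is at (165,204), at the robot's left end, so the third gap is gap_c, between dividers at columns 260 and 296. The dish at (313,212) is in gap_d.

Candidates for the basket:
- Natural bamboo with a lid at (286,244): this one.
- Turquoise at (341,268) and (264,300): excluded.
- Stack at (412,260): excluded.

Next I'll measure from both views.

```bash
cat > h.py <<'E'
import numpy as np,cv2
def cloud(c):
    K=c["K"];z=c["range_z"];v,u=np.mgrid[:z.shape[0],:z.shape[1]]
    p=np.stack([(u-K[0,2])/K[0,0]*z,-(v-K[1,2])/K[1,1]*z,-z,np.ones_like(z)],-1)
    w=(p@np.linalg.inv(c["world_to_cam"]).T)[...,:3]; w[z<=0]=np.nan
    return w
def bamboo(c):
    h=cv2.cvtColor(c["color"],cv2.COLOR_RGB2HSV); return (h[...,0]>5)&(h[...,0]<25)&(h[...,1]>90)
def fitrect(xy):
    (c,s,a)=cv2.minAreaRect(xy.astype(np.float32)); return np.round(c,4),np.round(s,4),round(a,2)
def basket(c,box):
    w=cloud(c);m=bamboo(c);k=np.zeros_like(m);k[box[0]:box[1],box[2]:box[3]]=1
    return w[m&k]
E
python3 - <<'E'
from h import *
for n,rb,bb in(("top",(165,235,180,345),(224,265,266,307)),("side",(175,312,220,308),(205,245,303,343))):
    c=dict(np.load(n+"0.npz"));w=cloud(c)
    r=basket(c,rb);r=r[~np.isnan(r).any(1)]
    print(n,"rack z pct",np.percentile(r[:,2],[1,50,95,99]).round(4))
    t=r[(r[:,2]>np.percentile(r[:,2],99)-.006)] ; print(" rail",len(t),fitrect(t[:,:2]),np.median(t[:,2]), t[t[:,1].argmin()].round(4),t[t[:,1].argmax()].round(4))
    vx,vy,x0,y0=cv2.fitLine(t[:,:2].astype(np.float32),cv2.DIST_HUBER,0,.01,.01).ravel();print(" line",vx,vy,x0,y0)
    b=basket(c,bb);b=b[b[:,2]>.01];print(" basket z",np.percentile(b[:,2],[1,50,95,100]).round(4),b[:,:2].min(0),b[:,:2].max(0), cv2.minEnclosingCircle(b[b[:,2]>.02][:,:2].astype(np.float32)))
    k=b[b[:,2]>.04]; print("  top circ",cv2.minEnclosingCircle(k[:,:2].astype(np.float32)))
    pts={"top":dict(timer=(165,204),dish=(313,212),tq1=(341,268),tq2=(264,300),spoon=(289,150),cup=(357,216),stack=(412,258)),"side":dict(timer=(251,330),dish=(288,208),tq1=(349,190),tq2=(391,236))}[n]
    for a,(u,v) in pts.items(): print(" ",a,w[v,u].round(3))
img=cv2.imread("pics/top0.png")[160:320,150:380]; cv2.imwrite("pics/crop.png",cv2.resize(img,None,fx=3,fy=3,interpolation=cv2.INTER_CUBIC))
E
```

```text
top rack z pct [0.0165 0.0658 0.0725 0.074 ]
 rail 697 (array([ 0.6525, -0.0364]), array([0.3589, 0.0142]), 86.01) 0.07033869605770926 [ 0.6392 -0.2153  0.0691] [0.6608 0.1429 0.0686]
 line 0.070747785 0.9974942 0.65222657 -0.039565258
 basket z [0.0435 0.0504 0.055  0.0594] [ 0.47634399 -0.13760028] [ 0.55035224 -0.06581978] ((0.5129871964454651, -0.10143274068832397), 0.03761253133416176)
  top circ ((0.5129871964454651, -0.10143274068832397), 0.03761253133416176)
  timer [0.604 0.2   0.043]
  dish [ 0.597 -0.173  0.004]
  tq1 [ 0.455 -0.238  0.053]
  tq2 [ 0.375 -0.052  0.056]
  spoon [ 0.76  -0.108  0.002]
  cup [ 0.589 -0.287  0.003]
  stack [ 0.482 -0.403  0.08 ]
side rack z pct [0.0061 0.0399 0.0713 0.072 ]
 rail 733 (array([ 0.6526, -0.0394]), array([0.364 , 0.0141]), 85.98) 0.07039922011220678 [ 0.6437 -0.221   0.0697] [0.6622 0.1424 0.0713]
 line 0.07061306 0.99750376 0.6541761 -0.009220389
 basket z [0.0103 0.0501 0.0547 0.0615] [ 0.47691484 -0.13613042] [ 0.54928858 -0.06338096] ((0.5126503705978394, -0.10151956230401993), 0.03829977661371231)
  top circ ((0.5130425095558167, -0.10176847875118256), 0.03829440847039223)
  timer [0.604 0.225 0.039]
  dish [ 0.595 -0.191  0.009]
  tq1 [ 0.456 -0.217  0.052]
  tq2 [ 0.375 -0.036  0.053]
```

View pics/crop.png

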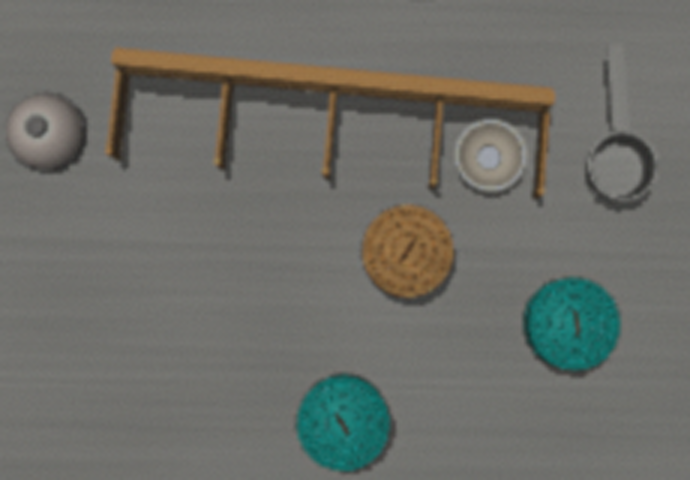

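The crop confirms a single natural bamboo lidded basket at crop (408,252), just in front of gap_c and offset towards gap_d. Both views agree to about 1 mm on the rail top (70 mm), the basket centre (0.513,-0.1016) and its height (55 mm). 

First the rail, using one finger of the open gripper.

```bash
cat >> h.py <<'E'
from scipy.spatial.transform import Rotation as R
X=np.array([.9975,-.0707,0]);Y=np.array([.0707,.9975,0])
O=np.array([.6525,-.0385,0])-.046*X
def W(x,y,z): return O+x*X+y*Y+np.array([0,0,z])
def ori(yaxis,q,pos,ik):  # tool down, closing line along yaxis; pick the nearer half turn
    best=None
    for s in(1,-1):
        y=s*yaxis;z=np.array([0,0,-1.]);o=R.from_matrix(np.stack([np.cross(y,z),y,z],1)).as_rotvec()
        a=ik(pos,o)
        if a is not None:
            d=np.abs(np.array(a)-q).max()
            if best is None or d<best[0]: best=(d,o)
    return best[1]
E
python3 - <<'E'
from workcell import *
from h import *
s=observe();line_to(s["eef_pos"]+[0,0,.06])
xr=.046-.0498
p=W(xr,.167,.16);o=ori(X,observe()["qpos"],p,ik)
goto(p,o);s=observe();print(s["time"],s["eef_pos"]-p,s["opening"],s["force"])
line_to(W(xr,.167,.085),.1)
f0=observe()["force"]
print(line_to(W(xr,.167,.048),.015,until_force=4))
s=observe();print(s["time"],s["eef_pos"],s["force"]-f0)
c=camera("side");cv2.imwrite("pics/s1.png",cv2.resize(c["color"][150:360,180:460,::-1],None,fx=2.5,fy=2.5))
np.save("f0.npy",f0)
E
```

```text
3.4417 [ 4.35175368e-04 -1.38924217e-03  5.53509761e-05] 0.9981813941661799 [ 0.66238245 -0.09189284 -0.1587866 ]
True
6.0333 [0.61464794 0.13158422 0.05695493] [-2.02836577 -0.61013427  6.14931174]
```

View pics/s1.png

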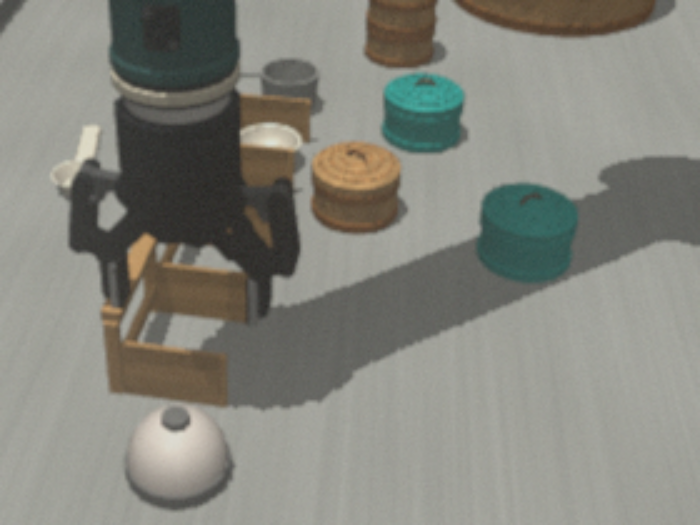

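The far finger (crop 115,300) rests on the rail near its timer end, at TCP z = 57 mm = 70 − 13 mm as expected. The other finger hangs free over the gap. Now I'll slide with force feedback.

```bash
python3 - <<'E'
from workcell import *
from h import *
f0=np.load("f0.npy");xr=.046-.0498
z=observe()["eef_pos"][2]-.0005; log=[]
ys=np.linspace(.167,-.048,23)[1:]
for y in ys:
    line_to(W(xr,y,z),.06)
    s=observe();f=(s["force"]-f0)[2];log.append((round(y,3),round(f,1),round(z,4)))
    z+=np.clip((f-7)*.0001,-.0006,.0006)
print(log);print(observe()["time"])
s=observe();line_to(s["eef_pos"]+[0,0,.06],.1);print(observe()["eef_pos"],observe()["time"],(observe()["force"]-f0))
E
```

```text
[(np.float64(0.157), np.float64(5.8), np.float64(0.0565)), (np.float64(0.147), np.float64(6.6), np.float64(0.0563)), (np.float64(0.138), np.float64(6.5), np.float64(0.0563)), (np.float64(0.128), np.float64(7.6), np.float64(0.0562)), (np.float64(0.118), np.float64(6.6), np.float64(0.0563)), (np.float64(0.108), np.float64(6.9), np.float64(0.0563)), (np.float64(0.099), np.float64(8.1), np.float64(0.0563)), (np.float64(0.089), np.float64(7.6), np.float64(0.0564)), (np.float64(0.079), np.float64(7.4), np.float64(0.0564)), (np.float64(0.069), np.float64(7.1), np.float64(0.0565)), (np.float64(0.06), np.float64(7.5), np.float64(0.0565)), (np.float64(0.05), np.float64(7.2), np.float64(0.0565)), (np.float64(0.04), np.float64(7.3), np.float64(0.0566)), (np.float64(0.03), np.float64(7.1), np.float64(0.0566)), (np.float64(0.02), np.float64(8.2), np.float64(0.0566)), (np.float64(0.011), np.float64(6.7), np.float64(0.0567)), (np.float64(0.001), np.float64(6.3), np.float64(0.0567)), (np.float64(-0.009), np.float64(7.1), np.float64(0.0566)), (np.float64(-0.019), np.float64(7.6), np.float64(0.0566)), (np.float64(-0.028), np.float64(7.1), np.float64(0.0567)), (np.float64(-0.038), np.float64(7.3), np.float64(0.0567)), (np.float64(-0.048), np.float64(7.5), np.float64(0.0567))]
13.0417
[ 0.5987718  -0.08482419  0.11661638] 13.7917 [-0.29181001 -0.26276695 -0.28392759]
```

Contact held at 6–8 N from the rail end to the middle of rail_c. Now I'll nudge the basket sideways into line with gap_c, using two fingertips as a fork.

```bash
python3 - <<'E'
from workcell import *
from h import *
s=observe();line_to(s["eef_pos"]+[0,0,.05],.2)
command_gripper(.4)
o=observe()["orientation"]
bx=-.0887
goto(W(bx,-.14,.16),o)
line_to(W(bx,-.14,.012),.12)
f0=observe()["force"];print(observe()["time"],observe()["opening"],f0)
line_to(W(bx,-.0905,.012),.04)
s=observe();print(s["time"],s["force"]-f0,s["eef_pos"]-W(bx,-.0905,.012))
line_to(W(bx,-.125,.012),.1);line_to(W(bx,-.14,.13),.15)
goto(W(-.18,-.14,.16),o)
print(observe()["time"])
for n in("top","side"):
    c=camera(n);np.savez(n+"1.npz",**c);cv2.imwrite(f"pics/{n}1.png",c["color"][:,:,::-1])
E
```

```text
16.6833 0.40149703274882814 [-0.28214588 -0.28250709  0.17303702]
18.075 [ 0.04070072 -0.33659346 -0.55630684] [-5.58574600e-06  9.62526980e-05 -2.12663369e-05]
19.975
```

View pics/side1.png

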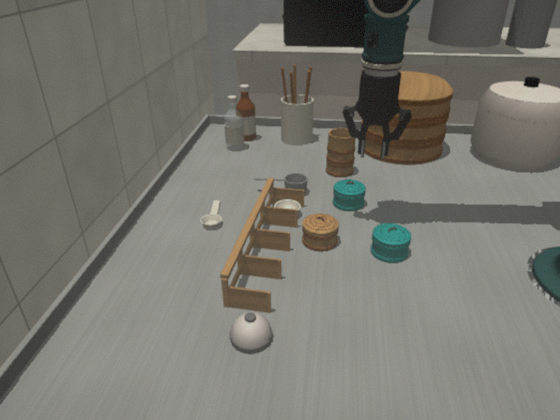

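View pics/top1.png

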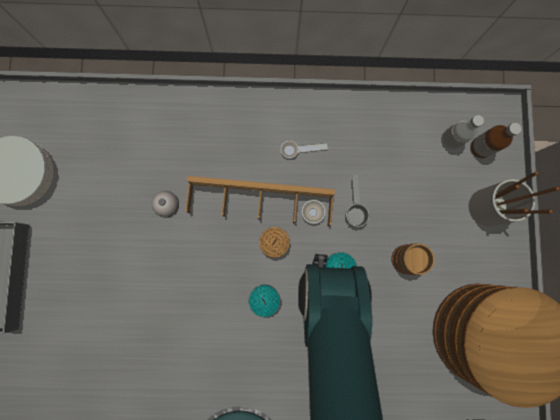

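The basket is now at top (275,243), in front of gap_c (columns 260–296), and everything else looks unmoved. I'll measure the basket and the gap dividers in both views.

```bash
python3 - <<'E'
from h import *
T=np.stack([X[:2],Y[:2]],1)
for n,bb,rb in(("top",(225,262,257,293),(165,232,180,345)),("side",(210,250,298,343),(175,312,220,306))):
    c=dict(np.load(n+"1.npz"));b=basket(c,bb);b=b[b[:,2]>.035]
    q=(b[:,:2]-O[:2])@T; print(n,cv2.minEnclosingCircle(q.astype(np.float32)),q.min(0),q.max(0))
    r=basket(c,rb);r=r[(r[:,2]>.036)&(r[:,2]<.05)];q=(r[:,:2]-O[:2])@T;q=q[(q[:,0]>-.03)&(q[:,0]<.03)]
    for y in(-.18,-.09,0,.09,.18):
        k=q[np.abs(q[:,1]-y)<.012];print("  div",y,len(k),np.median(k[:,1]).round(4) if len(k) else None)
E
```

```text
top ((-0.08836942911148071, -0.044617053121328354), 0.03732351213693619) [-0.12555585 -0.081805  ] [-0.05159741 -0.00775358]
  div -0.18 47 -0.1781
  div -0.09 42 -0.0886
  div 0 31 0.0009
  div 0.09 40 0.0903
  div 0.18 46 0.1803
side ((-0.0879465714097023, -0.044734228402376175), 0.037885554134845734) [-0.12393229 -0.07900947] [-0.05192601 -0.00707439]
  div -0.18 43 -0.1796
  div -0.09 60 -0.09
  div 0 98 0.0
  div 0.09 98 0.0896
  div 0.18 79 0.1788
```

Both views put the basket at y = −45 mm in the rack frame, centred between dividers at 0 and −90 mm. Now I'll push it in.

```bash
python3 - <<'E'
from workcell import *
from h import *
p=W(-.155,-.045,.16);o=ori(Y,observe()["qpos"],p,ik)
goto(p,o);line_to(W(-.155,-.045,.012),.12)
f0=observe()["force"];print(observe()["time"],observe()["opening"])
print(line_to(W(-.06,-.045,.012),.05,until_force=8), observe()["force"]-f0)
h=line_to(W(-.036,-.045,.012),.02,until_force=4)
s=observe();print(h,s["time"],s["force"]-f0,(s["eef_pos"]-O)@np.stack([X,Y,[0,0,1]],1))
line_to(W(-.1,-.045,.012),.1);line_to(W(-.13,-.045,.15),.15)
goto(W(-.25,-.2,.2),o)
print(observe()["time"])
T=np.stack([X[:2],Y[:2]],1)
for n,bb in(("top",(188,235,262,296)),("side",(185,250,250,310))):
    c=camera(n);np.savez(n+"2.npz",**c)
    b=basket(c,bb);q=np.c_[(b[:,:2]-O[:2])@T,b[:,2]];q=q[(q[:,2]>.047)&(q[:,2]<.06)&(q[:,0]<.036)];print(n,cv2.minEnclosingCircle(q[:,:2].astype(np.float32)),q.min(0),q.max(0))
    cv2.imwrite(f"pics/{n}2.png",cv2.resize(c["color"][130:350,150:430,::-1],None,fx=2.5,fy=2.5))
E
```

```text
22.5167 0.39674827380202415
False [-1.61092377  1.16433377 -1.73658241]
True 25.5 [-0.18063444  1.04417512 -1.17235577] [-0.04072848 -0.04502364  0.01137631]
28.15
top ((0.0028433892875909805, -0.050839751958847046), 0.04370694234967232) [-0.0320066  -0.08879572  0.04703279] [ 0.03568815 -0.00778136  0.05967529]
side ((0.010792646557092667, -0.08904953300952911), 0.09147601574659348) [-0.0332032  -0.17730785  0.04700102] [0.03526301 0.00170651 0.0599066 ]
```

View pics/side2.png

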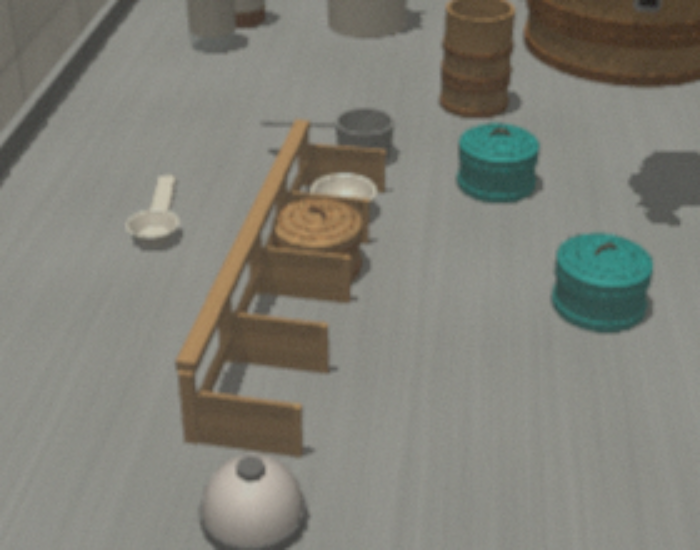

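View pics/top2.png

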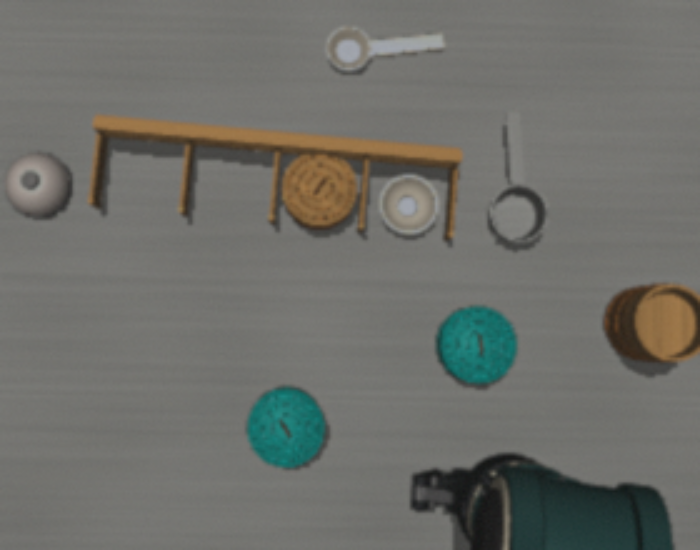

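The basket is in gap_c, between the third and fourth dividers and at the bar. The timer, cup, dish, spoon and stack are unmoved. The stop force was only a brief spike, so I'll repeat the push slowly to be sure it rests on the bar.

```bash
python3 - <<'E'
from workcell import *
from h import *
M=np.stack([X,Y,[0,0,1]],1)
o=observe()["orientation"]
goto(W(-.13,-.045,.15),o);line_to(W(-.1,-.045,.012),.12)
line_to(W(-.048,-.045,.012),.05);pause(.3)
f0=observe()["force"]
for x in np.arange(-.046,-.034,.0005):
    line_to(W(x,-.045,.012),.01);pause(.1)
    s=observe();f=(s["force"]-f0)@M;print(((s["eef_pos"]-O)@M)[0].round(4),f.round(1))
    if f[0]<-6:break
line_to(W(-.1,-.045,.012),.06);line_to(W(-.13,-.045,.15),.15)
goto(W(-.25,-.2,.2),o);print(observe()["time"])
E
```

```text
-0.046 [ 0.4  0.8 -1.2]
-0.0455 [-0.   0.4 -1. ]
-0.045 [0.8 0.4 0.7]
-0.0445 [ 0.8  0.4 -0.9]
-0.044 [0.2 1.  0.1]
-0.0435 [ 0.6  1.1 -0.5]
-0.043 [ 0.5  0.4 -0. ]
-0.0425 [ 0.3 -0.5 -1.1]
-0.042 [-0.2  0.1 -1. ]
-0.0415 [ 0.   0.6 -0.5]
-0.041 [ 0.5  0.3 -0.3]
-0.0405 [-0.1  0.9  0.1]
-0.0404 [-1.9  0.8  0.9]
-0.0402 [-5.8  0.1  3.2]
-0.0402 [-6.8 -0.1  3.5]
40.325
```

The push meets firm resistance at −40.3 mm, so the basket is against the bar, and the gripper is clear of everything.

```bash
python3 - <<'E'
from workcell import *
from h import *
T=np.stack([X[:2],Y[:2]],1)
c=camera("top");b=basket(c,(188,225,264,295));q=np.c_[(b[:,:2]-O[:2])@T,b[:,2]];q=q[(q[:,2]>.047)&(q[:,0]<.03)&(q[:,1]>-.084)];print(q.min(0),q.max(0))
print(job_done())
E
```

```text
[-0.03152494 -0.08055866  0.04700439] [ 0.02993196 -0.01010329  0.06368695]
the job is handed in; nothing more can be done
None
```

I ran one fingertip along the rail from the timer end to the middle of the third gap, in contact throughout (6–8 N at each of the 22 checks), then pushed the basket into that gap against the back bar and handed the job in at about 40 s; the timer, cup, dish, spoon and stack looked unmoved in the last pictures, taken before a final gentle re-push.

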